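# Hang the lift-off door of a control box and shut it

## Robot

A 6-joint arm with a two-finger parallel gripper is mounted at the origin on the work surface. World frame = base frame: x ahead of the robot, y to its left, z up, the work surface at z = 0. Lengths are in mm, angles in rad, forces in N, time in s.
With the tool pointing down it reaches from about 275 to 750 mm from the base axis. Payload 10.2 kg.
Tool frame: the origin (TCP) lies at the very end of the fingers, on their centre line; the grasp point (between the pads) lies 19 mm behind it; z points along the fingers, y is the line along which they close (so a half turn about z gives the same grasp; the last joint's range is limited). The gripper opens to 85 mm and grips with 20 to 120 N. Pads are 22 mm wide; open, the fingers measure 114 mm over their backs; the gripper's body (76 mm by 85 mm) begins 54 mm behind the grasp point. The pads swing forward as they close: fully open they stand 13 mm farther back than shut.
Start: joints at [-1.498, 0.313, 1.498, -0, 1.331, -0.223], TCP at [153.027, -502.209, 231.294] pointing down, gripper open.
Joint ranges: [-2.94, 2.94], [-0.97, 2.17], [0.19, 2.56], [-1.23, 4.37], [0.02, 3.11], [-2.88, 2.88]. Speed limits (rad/s): [2.39, 2.39, 3.01, 3.14, 3.14, 3.14].

## Interface

Orientations are given as a unit quaternion [w, x, y, z].
In Python, from rig import ctrl, optics gives the robot as it stands. The module is installed in compiled form; this text tells all that it offers.
- The arm moves only by the shell command python3 -m handwheel 'ROWS' [FORCE]. ROWS is JSON, a list that holds one entry, the list of rows, each a list of 5 numbers: the gripper command: -1 is fully open, 1 is shut, values between are in proportion, then the shift along the world's x, y, z in units of 50 mm (1.0 is 50 mm), then the turn about the world's z in units of 8 degrees (1.0 is 8 degrees). In form: [[[gripper, tx, ty, tz, twist], ...]]. A call has 1 to 10 rows; each row shifts and turns the commanded pose from where the row before left it; what a row does not reach is not made up. A row lasts 1/10 s, in which the tool goes at most 50 mm and 8.59 degrees, less where a joint would pass 70% of its speed; a pose out of reach is approached as far as the arm can. A call is refused whole if a number of a shift passes 1 or a number of a turn 1, either way. A call with a gripper value outside its range is refused whole. The fingers move at their own pace and stop on an object; FORCE is the grip in N (left out, the last holds). Time passes only in rows, so rows that do not move let the fingers close. It gives the time, the measured TCP pose, the force, the opening and the grip force at its end, in the units of the state.
- ctrl.sense(): the state, without advancing time (a new reading comes with each control period).
- optics.capture(name): name is "scene" or "top" or "wrist"; returns a dict with "img" (384x512x3 uint8, blue, green, red), "K" (3x3 intrinsics, pixels), "R" (3x3) and "t" (3): a world point X has camera coordinates R X + t. Camera axes: x right, y down, z forward; pixel columns grow to the right and rows downward; lengths in mm; the calibration is good to about 2 mm. A picture is of the moment at which its call begins. There is no depth.
- ctrl.finish_job(): hands the job in; it is judged then, once.
The state is a dict: "time_s": time; "joints": joint angles; "dq": joint speeds; "tau": joint torques, N m; "eef_pos": TCP position; "ee_rot": TCP orientation; "force": force on the tool from outside, world axes, zero at the start; "wrist_torque": the same for the moment, N m; "grip_width": opening from 0.0 (shut) to 1.0 (fully open); "grip_force": force on a finger pad.
Only numpy, scipy, OpenCV 4.12 (cv2) and the standard library are available. Lean on these libraries where they do the work, as an engineer would, in place of code of your own. Each camera call takes 0.05 s, during which the arm holds its last target. There are 200 camera calls.

## Task

Take the blue door out of the wooden rack and hang it back on the grey control box: hold it standing open, lower it so that both its hinge knuckles drop onto their two pins and sit fully down, and do not let go of it before it is down. Then swing the door shut flush against the box and leave it, without disturbing the orange blank panel or the other things on the bench.

Things in the scene. Friction and masses are not known exactly. Their poses are not given: they have to be found in the camera images.
- cabinet: Grey open-fronted control box, fixed, 120 deep x 200 wide x 205 high mm, left or right of the robot. Origin: on the table under the middle of its front face; z up, -x out of the open front (roughly at the robot). Beside its +y side wall two steel brackets carry upright brass pins. A rim round the opening stops the door. The hung door swings freely to past 90 degrees, stays where left, no latch
- lip (a point): Middle of the front lower edge of the box's yellow keeper lip, which overhangs the shut door: x -12 to +4 (3 mm short of the shut door's outside face), y -100 to +55 mm in the box's frame, underside 196, top 204 mm above the table. It clears the shut door's top edge by 6 mm, so the door goes on its 18 mm pins only while open by more than about 35 degrees. Axes as the box's
- pin_low (a point): Foot of the lower hinge pin: on its axis, on the bracket's upper face, 45 mm above the table, at x -9, y +112 mm in the box's frame. Pin 8 mm in diameter, 18 tall, its last 6 tapering to 3 mm. Bracket: round, radius 9.5, 8 thick, with an arm running 35 mm back (+x) along the side wall. Axes as the box's
- pin_top (a point): Foot of the upper hinge pin, the same, 115 mm straight above the lower one (160 mm above the table). Its bracket hangs over the lower pin, so the raised door must come in from the side with its knuckles just above the pin tips (18 mm above the feet), then be lowered. Axes as the box's
- door: Blue lift-off door, loose, about 0.35 kg: flat panel 12 thick (x) x 190 wide (y) x 160 high mm, two steel knuckles on one side edge. Origin: on the hinge axis, level with the lower edge. Panel spans x -6 to 6, y -14 to -204, z 0 to 160; -x is the outside face (three coloured lamps, black lock). Starts upright in either slot of the rack, lower edge 12 mm above the table; hung, 30 mm
- door_top (a point): Middle of the door's top edge, over its centre of mass: in the door's frame x 0, y -106, z 160 mm. A good place to grip, across the 12 mm thickness. Hung, the top edge is 190 mm above the table. Axes as the door's
- knuckle_low (a point): Centre of the lower knuckle's lower end, on the hinge axis 15 mm above the door's lower edge. Each knuckle is a tube 19 mm outside, 11 mm bore, 20 mm long, open at both ends. Seated, it coincides with point pin_low (1.5 mm play all round, so the hung door sags a little: its free edge hangs about 5 mm low). Axes as the door's
- knuckle_top (a point): Centre of the upper knuckle's lower end, 115 mm straight above the lower one; seated, it coincides with point pin_top. Axes as the door's
- door_edge (a point): Middle of the door's free edge: in the door's frame y -204, z 80 mm, mid thickness. Axes as the door's
- frame_edge (a point): Where point door_edge lies when the door is hung and shut (the door's frame then parallel to the box's, its inside face 3 mm before the box's face): in the box's frame x -9, y -92, z 110 mm. Axes as the box's
- rack: Fixed wooden rack, base 160 (x) x 120 (y) x 12 high mm. Two open-topped slots along its x axis, at y +30 and -30 mm, each 14.5 wide between walls 120 long, 8 thick, rising to 47 mm above the table. Origin: under the base's centre. The door stands in one slot, knuckles overhanging the rack's +x end, the orange blank panel in the other
- blank: Orange blank panel, loose, 12 x 150 wide (y) x 120 high mm, no knuckles, standing in the other slot of the rack; leave it. Origin: level with its underside, 109 mm from the panel's middle towards the rack's +x end; the panel spans y -34 to -184 mm, x -6 to 6
- bottle: White bottle, 56 diameter x 150 high mm, at the far middle of the bench. Origin: centre of its underside
- screwdriver: Blue screwdriver, 180 long, lying across the near middle. Origin: under its middle
- jar: Small glass jar with a red lid, 54 diameter x 65 high mm, beside the rack. Origin: centre of its underside
- tray: Cardboard parts tray, 100 x 70 x 18 high mm, in front of the control box on its -y side; the door passes above it. Origin: centre of its underside
- spool: Yellow spool, 56 diameter x 42 high mm, standing before the rack. Origin: centre of its underside
- multimeter: Yellow multimeter lying flat, 140 x 70 x 24 mm, on the left. Origin: centre of its underside
- relay_board: Small green relay board, 90 x 60 x 22 mm, on the right. Origin: centre of its underside
There are look-alikes about, which are no part of the job. There is more than one size of the door; the job needs the larger.

How it is judged:
By the outcome, as a careful person would: the job done as asked, in the order asked, and still so for the second after the job is handed in, with the robot touching nothing.
It also fails if it takes over 66 s, if anything falls off the work surface, if the arm or the gripper's body presses on something with over 40 N, if the wrist force passes 120 N, or if a joint passes its speed limit or range.

## Working session

There is one attempt and no reset: what is moved stays moved. The work goes in short steps, Python scripts to look and compute and a shell command to move; the robot and the scene stay as the last step left them, time stands still between calls to the robot, and variables do not carry over. Pictures are saved under pics/ and viewed, at most 10 in all, crops included, and the job is handed in when it is done.

```bash
mkdir -p pics; python3 - <<'E'
from rig import ctrl, optics
import cv2,pickle
d={}
for n in("scene","top"):
    c=optics.capture(n);d[n]=c;cv2.imwrite(f"pics/{n}0.png",cv2.resize(c["img"],(800,600),interpolation=cv2.INTER_CUBIC))
    print(n,c["K"].tolist(),c["R"].tolist(),c["t"].tolist())
pickle.dump(d,open("d0.pkl","wb"))
s=ctrl.sense();print({k:s[k] for k in("time_s","eef_pos","ee_rot","grip_width")})
E
```

```text
scene [[409.0291656517908, 0.0, 262.0057289568877], [0.0, 409.0291656517908, 193.00150484375578], [0.0, 0.0, 1.0]] [[0.9737759567432892, 0.22675476918937862, -0.018511097173419287], [0.12730440638678175, -0.6105109655869226, -0.7817096321605823], [-0.1885576150231045, 0.7588535007153855, -0.6233677809037004]] [-531.9962592829949, 22.739419101803215, 1461.2501360648816]
top [[495.0833015757754, 0.0, 247.7194656238813], [0.0, 495.0833015757754, 192.1670638102035], [0.0, 0.0, 1.0]] [[0.024630952170675825, -0.9994123774401868, 0.023837282028772014], [-0.9835652918161086, -0.02849285174458088, -0.17829042075825186], [0.17886484542765527, -0.019054060428545863, -0.9836891327301153]] [-23.92399957765613, 548.7801883527363, 1553.0430385736115]
{'time_s': 0.1, 'eef_pos': array([ 153.01888382, -501.97454219,  230.80576086]), 'ee_rot': array([-5.63766032e-04,  9.89079594e-01,  1.47381263e-01,  4.37253129e-05]), 'grip_width': 1.0008899488857952}
```

View pics/scene0.png

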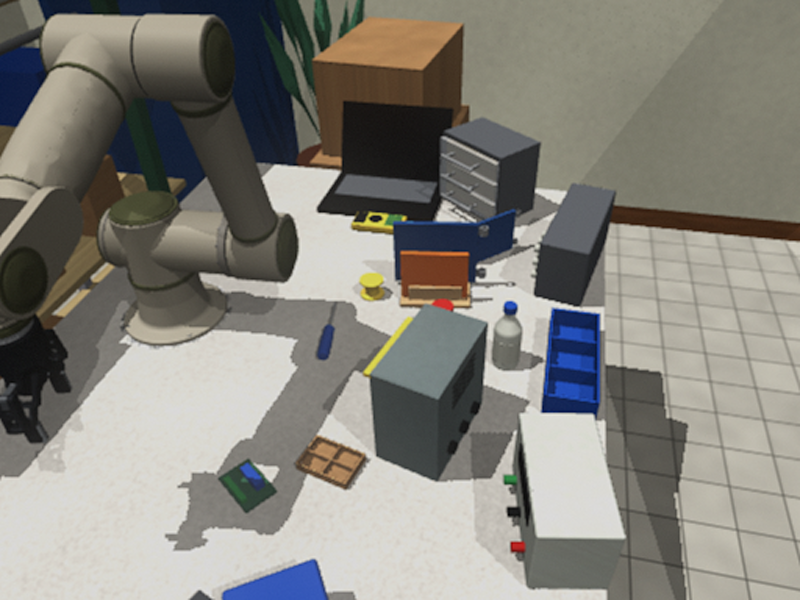

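View pics/top0.png

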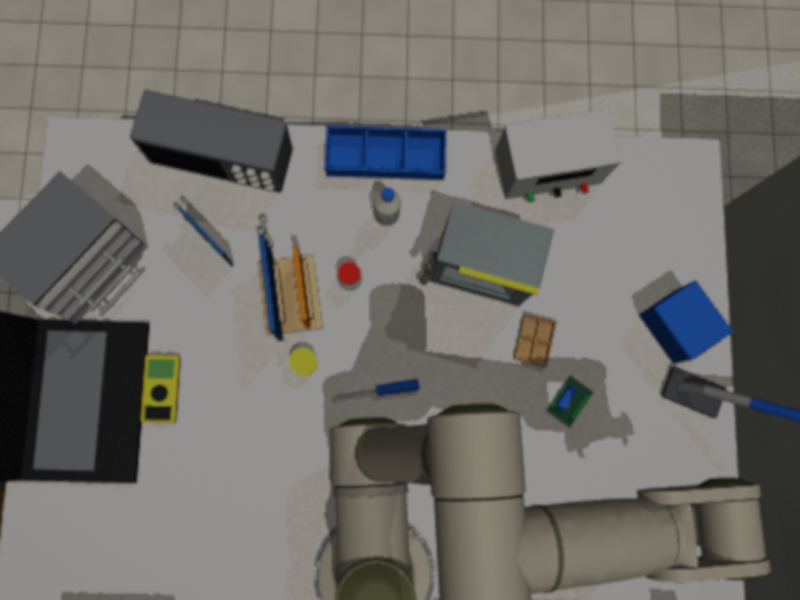

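```bash
python3 - <<'E'
import cv2,pickle,numpy as np
d=pickle.load(open("d0.pkl","rb"))
t=d["top"]["img"];s=d["scene"]["img"]
r=lambda im,x,y,w,h,W,H:cv2.resize(im[y:y+h,x:x+w],(W,H),interpolation=cv2.INTER_CUBIC)
# top rack: x100..230 y110..240 ; scale
a=r(t,105,115,133,125,399,375) # x3
b=r(t,260,115,110,100,400,364)
cv2.imwrite("pics/c1.png",r(t,105,115,133,100,798,600))  #x6
cv2.imwrite("pics/c2.png",r(t,255,115,110,82,800,600))
cv2.imwrite("pics/c3.png",r(s,230,125,120,90,800,600))
E
```

```text
(no output)
```

View pics/c1.png

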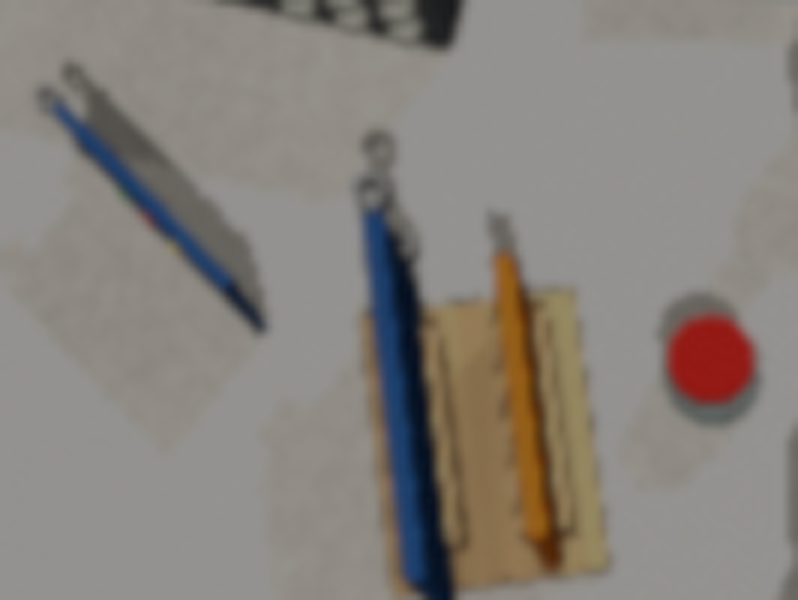

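View pics/c2.png

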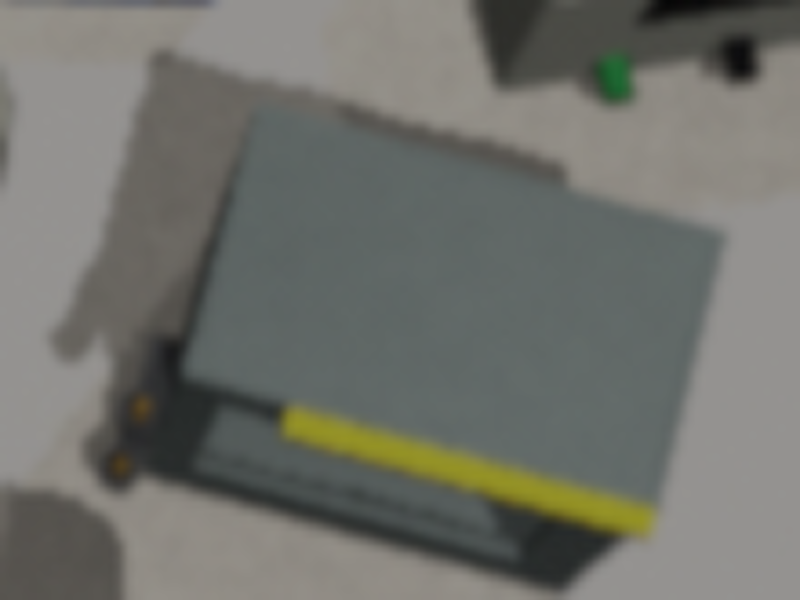

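View pics/c3.png

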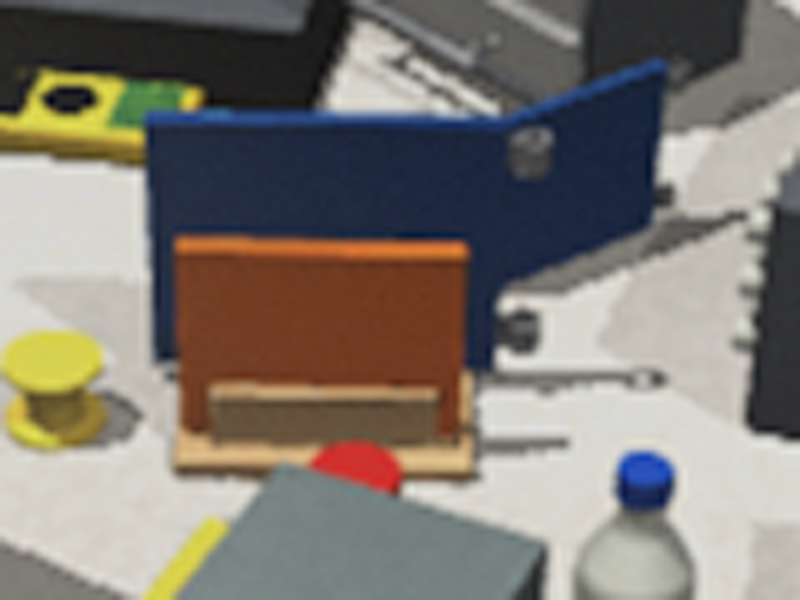

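```bash
cat > h.py <<'E'
import numpy as np,pickle
def ray(c,uv,z):
    K,R,t=map(np.array,(c["K"],c["R"],c["t"]));C=-R.T@t
    v=R.T@np.linalg.inv(K)@np.array([uv[0],uv[1],1]);return C+v*(z-C[2])/v[2]
def proj(c,X):
    p=np.array(c["K"])@(np.array(c["R"])@X+np.array(c["t"]));return p[:2]/p[2]
def crop(p,ox,oy,s):return (ox+(p[0]+.5)/s-.5,oy+(p[1]+.5)/s-.5)
E
python3 - <<'E'
from h import *
np.set_printoptions(precision=1,suppress=True)
d=pickle.load(open("d0.pkl","rb"));T=d["top"];S=d["scene"]
print("cam",-np.array(T["R"]).T@T["t"])
for n,p,z in[("ring far",(378,150),162),("ring near",(371,192),162),("ring near low",(371,192),47),("edge hinge",(375,208),172),("edge free",(412,582),172),("blank h",(504,252),132),("blank f",(540,545),132)]:
    print(n,ray(T,crop(p,105,115,6),z))
for n,p,z in[("BL",(255,105),205),("BR",(722,235),205),("FL",(183,380),205),("lipR",(652,538),204),("lipL",(280,435),204),("pinA top",(142,405),178),("pinB low",(122,465),63),("botR",(562,590),0)]:
    print(n,ray(T,crop(p,255,115,800/110),z))
for n,p,z in[("S free",(148,120),172),("S hinge",(500,124),172),("S knuckle",(530,135),162)]:
    print(n,ray(S,crop(p,230,125,800/120),z))
E
```

```text
cam [ 262.6   21.3 1626.1]
ring far [684.8 241.6 162. ]
ring near [662.6 244.  162. ]
ring near low [694.1 261.5  47. ]
edge hinge [651.7 240.  172. ]
edge free [462.3 211.7 172. ]
blank h [641.  178.4 132. ]
blank f [488.6 153.2 132. ]
BL [ 716.7 -126.9  205. ]
BR [ 667.4 -319.4  205. ]
FL [599.7 -98.8 205. ]
lipR [ 540.2 -289.4  204. ]
lipL [ 578.3 -138.5  204. ]
pinA top [595.  -84.2 178. ]
pinB low [593.8 -84.1  63. ]
botR [ 554.4 -292.1    0. ]
S free [466.4 200.7 172. ]
S hinge [646.  232.8 172. ]
S knuckle [660.9 241.3 162. ]
```

The job's door is the large one in the rack (top view, 270,285). The smaller look-alike stands free at (205,232). The door's top middle is near (557,223) with yaw about 9°. The pins are at (594.5,-84), and the box yaw is about -14.2°; the lip and box sizes agree with that.

```bash
python3 -m handwheel '[[[-0.2,0.4,0.7,0,-0.5],[-0.2,0.4,0.7,0,-0.5],[-0.2,0.4,0.7,0,0],[-0.2,0.4,0.7,0,0],[-0.2,0.4,0.7,0,0],[-0.2,0.4,0.7,0,0],[-0.2,0.4,0.7,0,0],[-0.2,0.4,0.7,0,0],[-0.2,0.4,0.7,0,0],[-0.2,0.4,0.7,0,0]]]' 70; python3 -m handwheel '[[[-0.2,0.4,0.7,0,0],[-0.2,0.4,0.7,0,0],[-0.2,0.4,0.7,0,0],[-0.2,0.4,0.7,0,0],[-0.2,0.4,0.7,0,0],[-0.2,0.4,0.7,0,0],[-0.2,0.4,0.7,0,0],[-0.2,0.4,0.7,0,0],[-0.2,0.3,0.6,0,0],[-0.2,0,0,0,0]]]'
```

```text
time_s: 1.1
eef_pos: [353.4, -150.6, 231.2]
ee_rot: [-0.0, 0.997, 0.078, -0.0]
force: [-0.1, -0.9, 0.7]
grip_width: 0.6
grip_force: 0.0
time_s: 2.1
eef_pos: [528.6, 160.7, 230.4]
ee_rot: [-0.0, 0.997, 0.08, -0.0]
force: [0.2, -0.9, 0.0]
grip_width: 0.606
grip_force: 0.0
```

```bash
python3 -m handwheel '[[[-0.2,0.3,0.6,0,0],[-0.2,0.3,0.6,0,0],[-0.2,0,0,0,0],[-0.2,0,0,0,0]]]'; python3 - <<'E'
from rig import ctrl,optics
import cv2,pickle
from h import *
c=optics.capture("wrist");pickle.dump(c,open("w1.pkl","wb"))
im=cv2.resize(c["img"],(800,600),interpolation=cv2.INTER_CUBIC)
# predicted door_top and direction
for X in [(557,223,172),(651.7,238,172),(463,208,172)]:
    u=proj(c,np.array(X,float))*800/512;print(X,u)
    cv2.circle(im,tuple(int(v) for v in u),4,(0,255,255),1)
cv2.imwrite("pics/w1.png",im)
E
```

```text
time_s: 2.5
eef_pos: [557.7, 217.5, 230.7]
ee_rot: [0.0, 0.997, 0.078, -0.001]
force: [-0.9, -0.9, 0.3]
grip_width: 0.601
grip_force: 0.0
(557, 223, 172) [384.48263202 325.97364687]
(651.7, 238, 172) [382.90795778  85.68992906]
(463, 208, 172) [385.91638721 510.37601296]
```

View pics/w1.png

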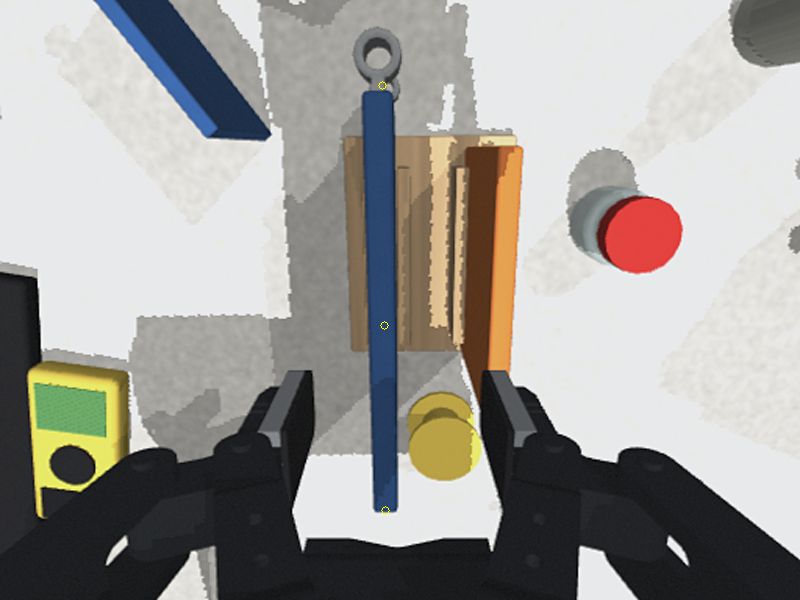

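The wrist view shows the door's top edge running from (378,92) to (386,511), with the knuckle ring at (377,57). The orange panel is clear to the right, and the gripper straddles the door.

```bash
python3 - <<'E'
from h import *
c=pickle.load(open("w1.pkl","rb"))
f=512/800
q=lambda p,z:ray(c,((p[0]+.5)*f-.5,(p[1]+.5)*f-.5),z)
a=q((378,92),172);b=q((386,511),172);k=q((377.5,55),162)
print(a,b,(a+b)/2,np.degrees(np.arctan2(*(a-b)[1::-1])),np.linalg.norm(a-b),k)
E
```

```text
[649.31253065 239.61743787 172.        ] [462.78761965 208.06472806 172.        ] [556.05007515 223.84108297 172.        ] 9.601308770943616 189.17482898435966 [663.38753104 242.26615589 162.        ]
```

```bash
python3 -m handwheel '[[[-0.2,0,0.13,0,0.06],[-0.2,0,0,-0.4,0],[-0.2,0,0,-0.4,0],[-0.2,0,0,-0.4,0],[-0.2,0,0,-0.4,0],[-0.2,0,0,-0.26,0],[-0.2,0,0,0,0],[-0.2,0,0,0,0]]]'; python3 -m handwheel '[[[1,0,0,0,0],[1,0,0,0,0],[1,0,0,0,0],[1,0,0,0,0],[1,0,0,0,0],[1,0,0,0,0]]]' 70
```

```text
time_s: 3.35
eef_pos: [558.3, 224.2, 139.1]
ee_rot: [-0.0, 0.997, 0.082, 0.0]
force: [0.2, -0.1, 0.2]
grip_width: 0.605
grip_force: 0.0
time_s: 3.95
eef_pos: [558.4, 224.4, 139.1]
ee_rot: [-0.0, 0.997, 0.082, 0.001]
force: [0.0, 0.2, 5.0]
grip_width: 0.132
grip_force: 69.1
```

```bash
python3 -m handwheel '[[[1,0,0,0.1,0],[1,0,0,0.2,0],[1,0,0,0.2,0],[1,0,0,0.2,0],[1,0,0,0.2,0],[1,0,0,0.3,0],[1,0,0,0.3,0],[1,0,0,0,0],[1,0,0,0,0]]]'; python3 - <<'E'
from rig import optics
import cv2
from h import *
c=optics.capture("scene")
cv2.imwrite("pics/s2.png",cv2.resize(c["img"][80:320,180:500],(800,600),interpolation=cv2.INTER_CUBIC))
E
```

```text
time_s: 4.85
eef_pos: [557.9, 224.3, 213.2]
ee_rot: [0.0, 0.997, 0.082, -0.0]
force: [-0.2, -0.4, -4.4]
grip_width: 0.129
grip_force: 68.1
```

View pics/s2.png

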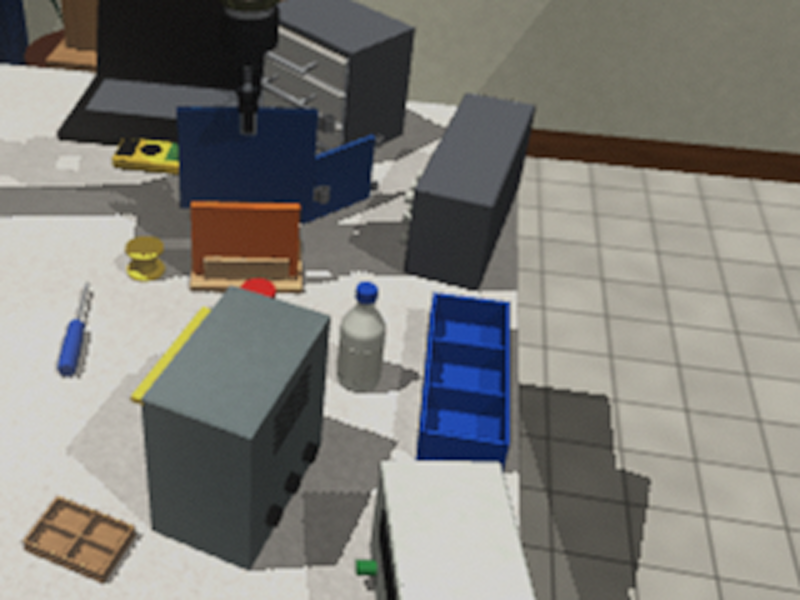

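```bash
python3 -m handwheel '[[[1,0,0,0.3,0],[1,0,0,0.3,0],[1,0,0,0.3,0],[1,0,0,0.3,0],[1,0,0,0.2,0],[1,0,0,0,0]]]'; python3 -m handwheel '[[[1,-0.26,-0.6,0,-0.17],[1,-0.26,-0.6,0,-0.17],[1,-0.26,-0.6,0,-0.17],[1,-0.26,-0.6,0,-0.17],[1,-0.26,-0.6,0,-0.17],[1,-0.26,-0.6,0,-0.17],[1,-0.26,-0.6,0,-0.17],[1,-0.26,-0.6,0,-0.17],[1,-0.26,-0.6,0,-0.17],[1,-0.26,-0.6,0,-0.17]]]';python3 -m handwheel '[[[1,0,0,-0.3,0],[1,0,0,-0.3,0],[1,0,0,-0.3,0],[1,0,0,-0.3,0],[1,0,0,-0.3,0],[1,0,0,-0.3,0],[1,0,0,0,0],[1,0,0,0,0]]]'
```

```text
time_s: 5.5
eef_pos: [558.3, 224.4, 283.9]
ee_rot: [-0.0, 0.997, 0.082, 0.001]
force: [0.3, 0.4, -3.0]
grip_width: 0.13
grip_force: 68.2
time_s: 6.5
eef_pos: [427.0, -76.6, 282.4]
ee_rot: [-0.0, 0.999, -0.037, -0.001]
force: [0.5, 0.2, -3.3]
grip_width: 0.127
grip_force: 69.1
time_s: 7.3
eef_pos: [427.9, -75.6, 193.2]
ee_rot: [-0.0, 0.999, -0.036, -0.0]
force: [-0.2, -1.2, -2.9]
grip_width: 0.13
grip_force: 69.4
```

```bash
cat > look.py <<'E'
import sys,cv2,pickle
from rig import ctrl,optics
from h import *
w=optics.capture("wrist");t=optics.capture("top");s=ctrl.sense()
pickle.dump((w,t,s["eef_pos"]),open(sys.argv[1]+".pkl","wb"))
a=cv2.resize(w["img"][0:150,160:360],(800,600),interpolation=cv2.INTER_CUBIC)[:, :480]  # x4 crop ox160
b=cv2.resize(t["img"][120:220,245:299],(324,600),interpolation=cv2.INTER_CUBIC) # x6
im=np.hstack([a[:, :476],b]);cv2.imwrite(f"pics/{sys.argv[1]}.png",im)
for X in [(594.5,-84.2,178),(594.5,-84.2,63)]:
    print(X,(proj(w,np.array(X))-[160,0])*4,(proj(t,np.array(X))-[245,120])*6+[476,0])
E
python3 look.py l1
```

```text
(594.5, -84.2, 178) [ 343.99300307 -611.16958368] [650.47439181 302.48631985]
(594.5, -84.2, 63) [ 359.2784551  -149.91304885] [634.19278541 349.80926769]
```

View pics/l1.png

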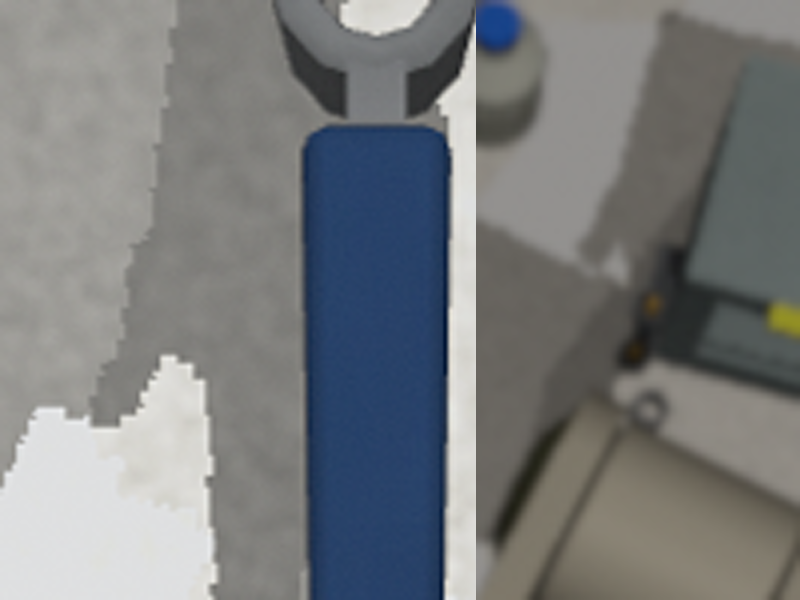

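The wrist crop shows the panel end centred at x=376 and the knuckle bore's bottom at (377,37). The top crop shows the upper knuckle ring at (650,410) and the pin tips at (654,302) and (633,351), close to my prediction.

```bash
python3 - <<'E'
from h import *
np.set_printoptions(precision=1,suppress=True)
w,t,p=pickle.load(open("l1.pkl","rb"))
zt=p[2]-127.1; print("lower edge",zt,"tcp",p)
T=lambda q,z:ray(t,crop((q[0]-476,q[1]),245,120,6),z)
W=lambda q,z:ray(w,crop(q,160,0,4),z)
print("knuckle(top cam)",T((650,409),zt+150),"pins",T((654,302),178),T((633,351),63))
e=W((376,126),zt+160);e2=W((377,590),zt+160)
print("edge end",e,"bore arc low",W((377,37),zt+150),"dir",np.degrees(np.arctan2(*(e-e2)[1::-1])))
E
```

```text
lower edge 66.76139181076405 tcp [428.3 -75.8 193.9]
knuckle(top cam) [534.  -80.7 216.8] pins [596.  -84.7 178. ] [595.2 -82.2  63. ]
edge end [520.4 -82.  226.8] bore arc low [528.9 -82.6 216.8] dir -3.9759357762156515
```

```bash
python3 -m handwheel '[[[1,0,0,-0.12,0],[1,0,0,-0.1,0],[1,0.2,-0.03,0,0],[1,0.3,0,0,0],[1,0.3,0,0,0],[1,0.2,0,0,0],[1,0.15,0,0,0],[1,0.07,0,0,0],[1,0,0,0,0],[1,0,0,0,0]]]'; python3 - <<'E'
import cv2
from rig import ctrl,optics
from h import *
t=optics.capture("top");s=optics.capture("scene");w=optics.capture("wrist")
pickle.dump((w,t,s),open("l2.pkl","wb"))
b=cv2.resize(t["img"][140:200,250:310],(400,400),interpolation=cv2.INTER_CUBIC) # 6.667
a=cv2.resize(w["img"][0:100,190:290],(400,400),interpolation=cv2.INTER_CUBIC) # x4
cv2.imwrite("pics/l2.png",np.hstack([a,b]))
e=ctrl.sense();print(e["eef_pos"],e["force"])
E
```

```text
time_s: 8.4
eef_pos: [488.7, -77.1, 182.3]
ee_rot: [-0.0, 0.999, -0.036, -0.0]
force: [-0.2, 0.2, -3.0]
grip_width: 0.131
grip_force: 69.6
[488.78538684 -77.21622494 182.39584964] [ 0.34565413  0.20993201 -3.35527748]
```

View pics/l2.png

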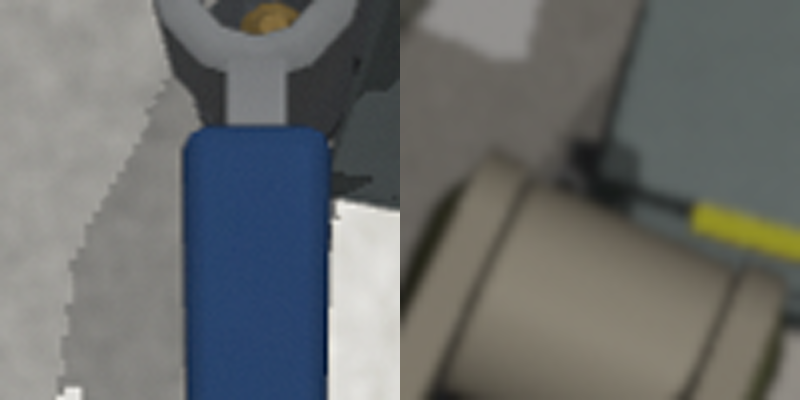

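```bash
python3 - <<'E'
from h import *
np.set_printoptions(precision=1,suppress=True)
w,t,s=pickle.load(open("l2.pkl","rb"))
W=lambda q,z:ray(w,crop(q,190,0,4),z)
le=182.4-127.1
e=W((257,126),le+160);u=np.array([np.cos(np.radians(-4)),np.sin(np.radians(-4)),0])
k=e+14*u;print("hinge",k,"bore arc",W((257,38),le+150)+5.5*u,"pin tip",W((268,16),178),"pin base L/R",W((243,20),172),W((300,20),172),"bottom of cone",W((271,35),172)+4*u)
E
```

```text
hinge [595.3 -84.6 215.3] bore arc [595.3 -84.6 205.3] pin tip [597.9 -85.9 178. ] pin base L/R [599.2 -83.4 172. ] [598.8 -89.5 172. ] bottom of cone [601.5 -86.5 172. ]
```

```bash
python3 -m handwheel '[[[1,0.04,-0.025,0,0],[1,0,0,-0.06,0],[1,0,0,-0.06,0],[1,0,0,-0.06,0],[1,0,0,-0.04,0],[1,0,0,0,0],[1,0,0,0,0]]]'; python3 -c "
from rig import ctrl
s=ctrl.sense();print(s['wrist_torque'])"
```

```text
time_s: 9.25
eef_pos: [491.0, -78.4, 171.3]
ee_rot: [0.0, 0.999, -0.036, -0.0]
force: [-0.6, 0.4, -2.5]
grip_width: 0.132
grip_force: 69.6
[ 0.01019497  0.05154373 -0.0202313 ]
```

```bash
python3 -m handwheel '[[[1,0,0,-0.04,0],[1,0,0,-0.04,0],[1,0,0,-0.04,0],[1,0,0,0,0],[1,0,0,0,0]]]'; python3 -c "
from rig import ctrl
s=ctrl.sense();print(s['wrist_torque'])"
```

```text
time_s: 9.75
eef_pos: [491.0, -78.5, 165.3]
ee_rot: [-0.0, 0.999, -0.036, -0.0]
force: [0.3, 0.2, -3.9]
grip_width: 0.131
grip_force: 69.6
[ 0.0522392  -0.00091926  0.01819502]
```

```bash
python3 -m handwheel '[[[1,0,0,-0.04,0],[1,0,0,-0.04,0],[1,0,0,-0.04,0],[1,0,0,0,0],[1,0,0,-0.03,0],[1,0,0,0,0],[1,0,0,0,0]]]'
```

```text
time_s: 10.45
eef_pos: [491.1, -78.5, 157.8]
ee_rot: [-0.0, 0.999, -0.036, 0.0]
force: [-0.3, -0.0, -3.0]
grip_width: 0.127
grip_force: 69.6
```

```bash
python3 -m handwheel '[[[1,0,0,-0.02,0],[1,0,0,0,0],[1,0,0,-0.02,0],[1,0,0,0,0],[1,0,0,0,0]]]'
```

```text
time_s: 10.95
eef_pos: [491.1, -78.6, 156.8]
ee_rot: [0.0, 0.999, -0.036, 0.0]
force: [-5.0, 0.4, 7.6]
grip_width: 0.129
grip_force: 71.4
```

```bash
python3 -m handwheel '[[[0.6,0,0,0,0],[0.5,0,0,0,0],[0.3,0,0,0,0],[0.2,0,0,0,0],[0.2,0,0,0,0],[0.2,0,0,0.2,0],[0.2,0,0,0.4,0],[0.2,0,0,0.6,0],[0.2,0,0,0,0],[0.2,0,0,0,0]]]'
python3 - <<'E'
import cv2
from rig import ctrl,optics
from h import *
t=optics.capture("top");s=optics.capture("scene");w=optics.capture("wrist")
pickle.dump((w,t,s),open("l3.pkl","wb"))
b=cv2.resize(s["img"][100:300,200:400],(400,400),interpolation=cv2.INTER_CUBIC)
a=cv2.resize(w["img"],(400,300),interpolation=cv2.INTER_CUBIC)
cv2.imwrite("pics/l3.png",np.hstack([np.vstack([a,np.zeros((100,400,3),np.uint8)]),b]))
e=ctrl.sense();print(e["eef_pos"],e["force"])
E
```

```text
time_s: 11.95
eef_pos: [491.2, -78.5, 216.4]
ee_rot: [0.0, 0.999, -0.036, 0.001]
force: [-1.3, -1.2, -0.8]
grip_width: 0.399
grip_force: 0.0
[490.66477075 -78.31848059 215.06943664] [-0.19497921 -0.54296071  0.312996  ]
```

View pics/l3.png

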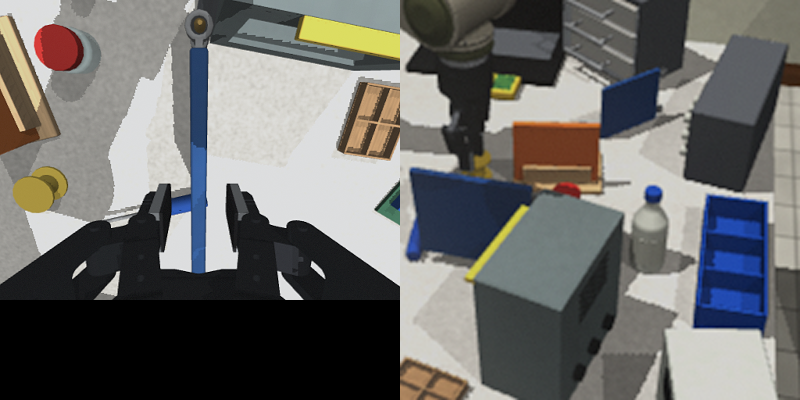

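The door is hung: the pin tip shows through the knuckle at (199,24), and the door is standing open. The tray at (370,118) and the other items are undisturbed. Next I go round to the outside face and push.

```bash
python3 -m handwheel '[[[1,-0.3,0.4,0,0],[1,-0.3,0.4,0,0],[1,-0.3,0.36,0,0],[1,0,0,0,0],[1,0,0,-0.4,0],[1,0,0,-0.4,0],[1,0,0,-0.26,0],[1,0,0,0,0],[1,0,0,0,0]]]'; python3 -m handwheel '[[[1,0,-0.3,0,0],[1,0,-0.3,0,0],[1,0,-0.25,0,0],[1,0,-0.25,0,0],[1,0,-0.25,0,0],[1,0,-0.25,0,0],[1,0,-0.2,0,0],[1,0,0,0,0]]]'
```

```text
time_s: 13.0
eef_pos: [446.3, -20.8, 162.9]
ee_rot: [-0.0, 0.999, -0.037, -0.0]
force: [-0.4, 0.3, 0.1]
grip_width: -0.002
grip_force: 0.0
time_s: 13.8
eef_pos: [446.0, -111.6, 162.7]
ee_rot: [0.0, 0.999, -0.037, -0.0]
force: [-0.3, -0.1, -0.6]
grip_width: -0.001
grip_force: 0.0
```

```bash
python3 -m handwheel '[[[1,0.08,-0.23,0,0],[1,0.08,-0.23,0,0],[1,0.08,-0.23,0,0],[1,0.09,-0.23,0,0],[1,0.16,-0.2,0,0],[1,0.16,-0.2,0,0],[1,0.16,-0.2,0,0],[1,0.17,-0.2,0,0],[1,0,0,0,0]]]'; cat > ang.py <<'E'
# door angle: fit blue top-edge pixels seen by the wrist camera (z~188), near the box
import cv2
from rig import optics,ctrl
from h import *
for n in("wrist","top"):
    c=optics.capture(n);hsv=cv2.cvtColor(c["img"],cv2.COLOR_BGR2HSV)
    m=cv2.inRange(hsv,(100,100,30),(125,255,255));P=[]
    for v,u in zip(*np.nonzero(m)):
        X=ray(c,(u,v),188);r=np.hypot(X[0]-595,X[1]+84)
        if 10<r<215 and X[0]<610 and X[1]<-60: P.append(X[:2])
    P=np.array(P)
    if len(P)<20: print(n,len(P));continue
    a=np.degrees(np.arctan2(P[:,1]+84,P[:,0]-595))%360
    print(n,len(P),"phi pct",np.percentile(a,[2,25,50,75,98]).round(1),"rmax",np.hypot(P[:,0]-595,P[:,1]+84).max().round())
s=ctrl.sense();print(s["eef_pos"],s["force"])
E
python3 ang.py
```

```text
time_s: 14.7
eef_pos: [495.7, -197.9, 162.5]
ee_rot: [0.0, 0.999, -0.037, 0.0]
force: [-0.1, 0.5, -0.7]
grip_width: -0.002
grip_force: 0.0
wrist 29021 phi pct [201.9 239.3 242.8 247.1 254. ] rmax 206.0
top 167 phi pct [191.6 226.  235.3 242.1 258.3] rmax 190.0
[ 494.86072581 -196.58064531  162.51627785] [-0.33287267 -0.44313356  0.28641796]
```

```bash
python3 -m handwheel '[[[1,0.15,-0.1,0,0],[1,0.15,-0.1,0,0],[1,0.15,-0.1,0,0],[1,0.15,-0.1,0,0],[1,0.08,-0.03,0,0],[1,0,0,0,0]]]'; python3 ang.py; python3 -m handwheel '[[[1,0.06,-0.02,0,0],[1,0,0,0,0],[1,0,0,0,0]]]'
```

```text
time_s: 15.4
eef_pos: [529.4, -218.2, 162.6]
ee_rot: [-0.0, 0.999, -0.036, -0.0]
force: [-0.3, -0.4, 0.1]
grip_width: -0.002
grip_force: 0.1
wrist 6700 phi pct [209.1 249.5 250.5 251.6 255. ] rmax 206.0
top 130 phi pct [190.6 242.4 248.2 253.2 268.6] rmax 192.0
[ 528.95331734 -217.8345738   162.68814693] [-0.37950135  0.31774358 -0.18844066]
time_s: 15.8
eef_pos: [532.0, -218.9, 162.8]
ee_rot: [0.0, 0.999, -0.036, 0.0]
force: [0.4, -1.1, -0.5]
grip_width: 0.001
grip_force: 0.0
```

```bash
python3 -m handwheel '[[[1,0.06,-0.015,0,0],[1,0.06,-0.015,0,0],[1,0,0,0,0],[1,0,0,0,0]]]'; python3 -m handwheel '[[[1,0.04,-0.01,0,0],[1,0,0,0,0],[1,0,0,0,0]]]';python3 -m handwheel '[[[1,0.03,-0.01,0,0],[1,0,0,0,0],[1,0,0,0,0]]]'; python3 ang.py
```

```text
time_s: 16.2
eef_pos: [538.1, -220.4, 162.7]
ee_rot: [-0.0, 0.999, -0.036, -0.0]
force: [-0.0, -0.1, 0.5]
grip_width: 0.003
grip_force: 0.0
time_s: 16.5
eef_pos: [540.0, -220.9, 162.8]
ee_rot: [-0.0, 0.999, -0.036, -0.0]
force: [0.1, 0.1, 0.3]
grip_width: 0.001
grip_force: 0.1
time_s: 16.8
eef_pos: [541.5, -221.5, 162.8]
ee_rot: [-0.0, 0.999, -0.036, -0.0]
force: [0.9, 0.2, 0.5]
grip_width: -0.003
grip_force: 0.1
wrist 252 phi pct [210.7 249.9 252.8 255.7 258.5] rmax 94.0
top 123 phi pct [194.8 242.1 251.4 259.1 275.4] rmax 189.0
[ 541.52475061 -221.44444046  162.78837688] [0.19298099 0.60935049 0.19065798]
```

```bash
for i in 1 2 3; do python3 -m handwheel '[[[1,0.03,-0.007,0,0],[1,0,0,0,0],[1,0,0,0,0]]]'|egrep 'eef|force: \['; done
```

```text
eef_pos: [543.1, -221.8, 162.8]
force: [0.4, -0.0, 0.4]
eef_pos: [544.5, -222.1, 162.7]
force: [-0.8, 0.2, 0.4]
eef_pos: [544.8, -222.2, 162.7]
force: [-9.1, 1.9, 2.8]
```

```bash
python3 -m handwheel '[[[1,0.02,-0.005,0,0],[1,0,0,0,0],[1,0,0,0,0]]]'|egrep 'eef|force: \['; python3 -m handwheel '[[[1,-0.2,0.05,0,0],[1,-0.4,0.1,0,0],[1,-0.5,0.1,0,0],[1,-0.5,0.1,0,0],[1,-0.5,0.1,0,0],[1,-0.3,0,0.5,0],[1,0,0,0.5,0],[1,0,0,0,0],[1,0,0,0,0]]]'|egrep 'eef|force: \['; python3 - <<'E'
import cv2
from rig import optics
from h import *
np.set_printoptions(precision=1,suppress=True)
c=optics.capture("wrist");t=optics.capture("top");s=optics.capture("scene");pickle.dump((c,t,s),open("l4.pkl","wb"))
# predicted pixels of shut-door outside-face points and lip, and colour profile along the box normal
psi=np.radians(-14.2);Rb=np.array([[np.cos(psi),-np.sin(psi)],[np.sin(psi),np.cos(psi)]])
pin=np.array([595.3,-84.2]);B=lambda x,y,z:np.r_[pin+Rb@(np.array([x,y])-[-9,112]),z]
for n,cc in(("wrist",c),("top",t)):
  h=cv2.cvtColor(cc["img"],cv2.COLOR_BGR2HSV)
  for y in(85,30,0,-40,-80,-88,-96):
    row=""
    for x in range(-60,14,2):
      u=proj(cc,B(x,y,188)).round().astype(int)
      if not(0<=u[0]<512 and 0<=u[1]<384):row+="-";continue
      H,S,V=h[u[1],u[0]];row+="b" if 100<=H<=125 and S>100 else "y" if 20<=H<=35 and S>100 else "g" if V<150 else "."
    print(n,y,row)
E
```

```text
eef_pos: [544.9, -222.2, 162.6]
force: [-15.8, 4.0, 5.5]
eef_pos: [427.2, -200.3, 212.8]
force: [-0.3, 0.0, -0.1]
wrist 85 .......------------------------------
wrist 30 ggggggggggb--------------------------
wrist 0 gggggggggbggbb-----------------------
wrist -40 .........bbbbbbbbb-------------------
wrist -80 .........gg.....bbbbb----------------
wrist -88 ggggggggggg........gbb---------------
wrist -96 .........gg............--------------
top 85 ggggggggbbbbbbbbbbbbbbbbbbbbbbbgggggg
top 30 ggggggggggggggbbbbbbbbbbbgyyyyyyyyggg
top 0 gggggggggyyygbbbbbbbbbbbbgyyyyyyyyggg
top -40 gggggggggggggggggggggggggyyyyyyyygggg
top -80 gggggggggggggggggbbbbbbbbgyyyyyyygggg
top -88 gggggggggggggggggggggggbbbgyyyyyyyggg
top -96 gggggggggggggggggggggggggggyyyyyygggg
```

```bash
python3 -m handwheel '[[[1,-0.4,0,0.8,0],[1,-0.4,0,0.8,0],[1,-0.4,0,0.4,0],[1,0,0,0,0],[1,0,0,0,0]]]'|egrep 'eef|force: \['; cat > chk.py <<'E'
import cv2
from rig import optics
from h import *
c=optics.capture("wrist");t=optics.capture("top");pickle.dump((c,t),open("l5.pkl","wb"))
psi=np.radians(-14.2);Rb=np.array([[np.cos(psi),-np.sin(psi)],[np.sin(psi),np.cos(psi)]])
pin=np.array([595.3,-84.2]);B=lambda x,y,z:np.r_[pin+Rb@(np.array([x,y])-[-9,112]),z]
for n,cc in(("wrist",c),("top",t)):
  h=cv2.cvtColor(cc["img"],cv2.COLOR_BGR2HSV)
  for nm,pts in [(f"z30 y{y}",[B(x,y,30) for x in range(-60,20,2)]) for y in(80,50,20,-10,-40,-70,-85)]+[(f"y {zz} x-15",[B(-15,y,zz) for y in range(-130,-50,2)]) for zz in(60,110,160)]:
    row=""
    for X in pts:
      u=proj(cc,X).round().astype(int)
      if not(0<=u[0]<512 and 0<=u[1]<384):row+="-";continue
      H,S,V=h[u[1],u[0]];row+="b" if 98<=H<=128 and S>90 else "y" if 20<=H<=35 and S>100 else "g" if V<120 else "."
    print(n,nm,row)
E
python3 chk.py
```

```text
eef_pos: [367.1, -200.2, 311.9]
force: [-0.4, -0.5, -0.1]
wrist z30 y80 ggggggg..-------------------------------
wrist z30 y50 gggggggggggg----------------------------
wrist z30 y20 ggggggggggggggg-------------------------
wrist z30 y-10 gggggggggggggggg.-----------------------
wrist z30 y-40 ....................--------------------
wrist z30 y-70 ......................b-----------------
wrist z30 y-85 .....................gbb----------------
wrist y 60 x-15 .......---------------------------------
wrist y 110 x-15 ----------------------------------------
wrist y 160 x-15 ----------------------------------------
top z30 y80 gggggggggggggggggggggggggbbbbbbbbbbbbbbb
top z30 y50 gggggggggggggggggggggggggggggggbbbbbbbbb
top z30 y20 gggggggggggggggggggggggggggggggbbbbbbbbb
top z30 y-10 .gggggggggggggggg.....gggyyyygbbbbbbbbbb
top z30 y-40 .....................gggbbbbbbbbbbbbbbbb
top z30 y-70 gggggg..............gggbbbbbbbbbbbbbbbbb
top z30 y-85 ggggggggggggg.......ggggbbbbbbbbbbbbbbbb
top y 60 x-15 ..................ggggbbbbbbbbbbbbbbbbbb
top y 110 x-15 ..................ggggbbbbbbbbbbbbbbbbbb
top y 160 x-15 ...................ggbbbbbbbbbbbbbbbbbbb
```

```bash
python3 -m handwheel '[[[1,0.6,0.4,0,0],[1,0.6,0.4,0,0],[1,0.6,0.4,0,0],[1,0.6,0.4,0,0],[1,0.6,0.3,0,0],[1,0.26,0,0,0],[1,0,0,-0.5,0],[1,0,0,-0.5,0],[1,0,0,-0.5,0],[1,0,0,-0.5,0]]]'|egrep 'eef|force: \['; python3 -m handwheel '[[[1,0,0,-0.5,0],[1,0,0,-0.5,0],[1,0,0,0,0],[1,0,0,0,0]]]'|egrep 'eef|force: \['
```

```text
eef_pos: [529.9, -104.6, 210.0]
force: [-0.2, -0.5, 0.8]
eef_pos: [530.2, -105.0, 162.4]
force: [-0.9, -0.7, 0.8]
```

```bash
python3 -m handwheel '[[[1,0.2,-0.05,0,0],[1,0.2,-0.05,0,0],[1,0.2,-0.05,0,0],[1,0.1,-0.03,0,0],[1,0,0,0,0]]]'|egrep 'eef|force: \[';  for i in 1 2 3 4; do python3 -m handwheel '[[[1,0.03,-0.007,0,0],[1,0,0,0,0],[1,0,0,0,0]]]'|egrep 'eef|force: \['; done
```

```text
eef_pos: [565.6, -114.4, 163.4]
force: [-0.2, -0.1, 0.1]
eef_pos: [566.4, -114.5, 163.0]
force: [0.4, 0.2, 0.1]
eef_pos: [568.0, -115.0, 162.8]
force: [-0.1, 0.3, -0.2]
eef_pos: [569.5, -115.3, 162.8]
force: [0.4, -0.2, -0.1]
eef_pos: [571.1, -115.7, 162.8]
force: [0.2, -0.4, 0.1]
```

```bash
for i in 1 2 3; do python3 -m handwheel '[[[1,0.02,-0.005,0,0],[1,0,0,0,0],[1,0,0,0,0]]]'|egrep 'eef|force: \['; done
```

```text
eef_pos: [571.7, -115.8, 162.7]
force: [-5.3, 0.8, 2.2]
eef_pos: [571.9, -115.9, 162.7]
force: [-9.9, 1.2, 4.4]
eef_pos: [572.1, -115.9, 162.7]
force: [-14.9, 3.5, 6.6]
```

Both contacts, one near the free side and one near the hinge and clear of the lip, stop at the same depth in the box's frame (-24.1 and -24.0 mm). So the door lies flush on the rim. I'll retreat, check once more and hand in.

```bash
python3 -m handwheel '[[[1,-0.1,0.02,0,0],[1,-0.4,0.1,0,0],[1,-0.6,0.1,0,0],[1,-0.6,0,0.3,0],[1,-0.4,0,0.6,0],[1,-0.4,0,0.6,0],[1,0,0,0.6,0],[1,0,0,0,0],[1,0,0,0,0],[1,0,0,0,0]]]'|egrep 'time|eef|force: \['; python3 chk.py|grep 'top'; python3 -c "
from rig import ctrl
print(ctrl.finish_job())"
```

```text
time_s: 24.75
eef_pos: [448.9, -105.3, 266.7]
force: [0.3, -0.3, 0.1]
top z30 y80 .........g..gggggggggggggggg.ggg...ggggg
top z30 y50 .............................ggggggggggg
top z30 y20 .........................gggggggggggggbb
top z30 y-10 ......................ggggggggggggbbbbbb
top z30 y-40 gggggggggggg..gggggggggggggggggbbbbbbbbb
top z30 y-70 gggggggg.gggg..gggggggggggggggbbbbbbbbbb
top z30 y-85 ........................gggbbbbbbbbbbbbb
top y 60 x-15 ......................gggggggggggggggggg
top y 110 x-15 ....................ggggbbbbbbbbbbbbbbbb
top y 160 x-15 .....................gggbbbbbbbbbbbbbbbb
the job is handed in; nothing more can be done
None
```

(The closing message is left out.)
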